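# Open the specimen-cupboard combination lock and present it

## Task

Set the closed combination lock level into the narrow raised cradle with its dial over the cradle's overhanging end, and there turn the dial until its pointer clicks in at the index mark, facing the shackle. With the lock still sitting in the cradle, pull the shackle straight up until it is fully open, then lift the lock by that shackle about 10 cm straight up out of the cradle and finish while still holding it there, level, still and open; leave the dish, the jar and the metal barrel where they are.

Things in the scene. Friction and masses are not known exactly. Their poses are not given: they have to be found in the camera images.
- lock: Loose steel lock, 0.45 to 0.6 kg in all; flat case 128 x 46 x 36 mm lying flat. Origin half-way up the case, below the middle of the shackle; x along the case to the dial end, z up. Case spans x -38 to +90, y -23 to +23, z -18 to +18 mm. On top: shackle at the origin, dial with axis at x = +66 mm. Centre of mass about 10 mm from the origin towards the dial.
- shackle_top (a point): Middle of the top bar of the lock's U-shaped shackle, moving with it; axes as the lock's. Bar round, 10 mm thick, along x, straight for 20 mm; legs at x = -18 and +18 mm. Shut, this point is 56 mm above the lock's origin (38 above the case top). Pinch it across y; the lock can be carried by it.
- shackle (a joint): How far the shackle is pulled straight up (m): 0 shut, 0.018 fully open. It weighs 80 g and slides easily, so it opens without lifting the lock, and sinks shut when let go. With the dial over 0.25 rad from its notch a latch stops it after about 1 mm and a pull lifts the whole lock; in the notch it is free. While up, the dial is locked.
- dial_bar (a point): On the dial's upright axis, 27 mm above the case top, in its grip bar; axes turn with the dial and equal the lock's at dial = 0. Black disc 38 mm across, top 9 mm above the case, carrying a bar 34 long (x), 10 wide (y, pinch here), its top 33 mm above the case. White pointer line at the bar's -x end. Nearest shackle leg's axis is 48 mm away: open fingers under 45 mm here.
- dial (a joint): Angle of the dial (rad), positive counter-clockwise from above. 0: pointer faces the shackle, at the white index mark: the opening notch. Clicks (spring detents) every 0.524 rad, peak about 0.05 N m; range -1.4 to 1.7, no stop at 0. Starts at about 0.5 to 1.25: turn it clockwise.
- seat (a point): On the floor of the fixed aluminium cradle, 60 mm above the bench: the lock's origin belongs 18 mm above this point, its x along this x, dial over the overhanging (+x) end. A tray on a column and an 80 x 100 mm foot under this point; floor x -41 to +93, y -26 to +26 mm, ringed by outward-leaning lips 10 mm high; play 2.5 mm each way at the floor, 8 mm at lip tops.
- dish: Loose round glass dish, 90 mm diameter, 20 mm high; origin under its centre. Leave alone.
- jar: Loose small amber jar, 48 mm diameter, 70 mm high; origin under its centre. Leave alone.
- barrel: Loose small round metal barrel, 34 mm diameter, 50 mm high; origin under its centre. Leave alone.
Things that resemble listed ones, but are neither listed nor needed, are in the scene too. What is shaped like the part that bears seat but blue or red is not meant.

How it is judged:
By the outcome, as a careful person would: the job done as asked, in the order asked, and still so for the second after the job is handed in, while the arm keeps its last pose, push and grip.
It also fails if it takes over 53 s, if anything falls off the work surface, if the arm or the gripper's body presses on something with over 40 N, if the wrist force passes 120 N, or if a joint passes its speed limit or range.

## Robot

A 6-joint arm with a two-finger parallel gripper is mounted at the origin on the work surface. World frame = base frame: x ahead of the robot, y to its left, z up, the work surface at z = 0. Lengths are in m, angles in degrees, forces in N, time in s.
With the tool pointing down it reaches from about 0.3 to 0.75 m from the base axis. Payload 8.5 kg.
Tool frame: the origin (TCP) lies between the finger pads; the fingertips stand 14 mm ahead of it and the grasp point (between the pads) lies 5 mm behind it; x points along the fingers, z is the direction in which the jaws open and shut, and the axes are right-handed (so a half turn about x gives the same grasp; the last joint's range is limited). The gripper opens to 85 mm and grips with 20 to 120 N. Pads are 22 mm wide; open, the fingers measure 114 mm over their backs; the gripper's body (76 mm by 85 mm) begins 54 mm behind the grasp point. The pads swing forward as they close: fully open they stand 13 mm farther back than shut.
Start: joints at [58.711, 21.807, 74.336, -0, 83.858, -12.336], TCP at [0.179, 0.52, 0.245] pointing down, gripper open.
Joint ranges: [-178.18, 178.18], [-50.72, 133.34], [12.68, 142.11], [-81.47, 261.47], [9.98, 163.14], [-165.26, 165.26]. Speed limits (degrees/s): [136.94, 136.94, 180, 180, 180, 180].

## Interface

Orientations are given as a 3x3 rotation matrix whose columns are the frame's x, y, z axes.
In Python, from rig import env gives the robot as it stands.
- The arm moves only by the shell command python3 -m jog 'ROWS' [FORCE]. ROWS is JSON, a list of rows, each a list of 5 numbers: the opening, from -1 (shut) to 1 (fully open), so that 0 is half open, then the shift along the tool's x, y, z in m, then the turn about the tool's x in rad. In form: [[claw, dx, dy, dz, yaw], ...]. A call has 1 to 20 rows; each row is the pose to reach, as a shift and turn from the pose commanded when the call began, along the tool's axes at that moment; what a row does not reach only later rows make up. A row lasts 1/10 s, in which the tool goes at most 50 mm and 8.59 degrees, less where a joint would pass 70% of its speed; a pose out of reach is approached as far as the arm can. A call with a gripper value outside its range is refused whole. The fingers move at their own pace and stop on an object; FORCE is the grip in N (left out, the last holds). Time passes only in rows, so rows that repeat a pose let the fingers close. It gives the time, the measured TCP pose, the force and the opening at its end, in the units of the state.
- env.observe(): the state, without advancing time (a new reading comes with each control period).
- env.get_image(name): name is "scene" or "top" or "wrist"; returns the picture (480x640x3 uint8, red, green, blue); there is no depth.
- env.camera_model(name): a dict with "fx", "fy", "cx", "cy" (pixels), "k1" (the pictures are not rectified: a ray, as slopes to the right and down, at radius r is drawn at 1 + k1 r^2 times it, then the intrinsics apply), "origin" and "orientation" of the camera in the world. Camera axes: x right, y up, looking along -z (the intrinsics and any distortion apply to the point x, -y, -z); pixel columns grow to the right and rows downward; lengths in m; the calibration is good to about 2 mm. A picture is of the moment at which its call begins: read the wrist's pose just before it. camera_model takes no time and is no camera call; for the wrist camera it gives the pose at the moment of the call.
- env.close_job(): hands the job in, once; it reports no verdict.
The state is a dict: "time_s": time; "q": joint angles; "qvel": joint speeds; "joint_efforts": joint torques, N m; "position": TCP position; "tool_rot": TCP orientation; "ft_force": force on the tool from outside, world axes, zero at the start; "wrist_torque": the same for the moment, N m; "grip_width": finger opening in m.
Only numpy, scipy, OpenCV 4.12 (cv2) and the standard library are available. Lean on these libraries where they do the work, as an engineer would, in place of code of your own. Each camera call takes 0.05 s, during which the arm holds its last target.

## Working session

There is one attempt and no reset: what is moved stays moved. The work goes in short steps, Python scripts to look and compute and a shell command to move; the robot and the scene stay as the last step left them, time stands still between calls to the robot, and variables do not carry over. Pictures are saved under pics/ and viewed, and the job is handed in when it is done.

```bash
ls; mkdir -p pics; python3 - <<'E'
from rig import env
import cv2
s=env.observe(); print(s)
for n in ["scene","top","wrist"]:
    print(n,env.camera_model(n))
    cv2.imwrite(f"pics/a_{n}.png",env.get_image(n)[:,:,::-1])
E
```

```text
pics
{'time_s': 0.0, 'q': array([ 5.87111748e+01,  2.18382457e+01,  7.43868467e+01,  1.19154986e-03,
        8.38593315e+01, -1.23381418e+01]), 'qvel': array([ 0.02979659,  0.0706674 , -0.10217765, -0.02274633,  0.0417852 ,
        0.05476389]), 'joint_efforts': array([ 7.72140975e-04, -4.48467493e+01, -2.31278694e+01, -1.53046922e-04,
        4.80749950e-03, -2.18055099e-06]), 'position': array([0.17847635, 0.51992401, 0.24472518]), 'tool_rot': array([[-7.82921762e-04, -9.45797595e-01,  3.24755747e-01],
       [-1.24843271e-03,  3.24756518e-01,  9.45796831e-01],
       [-9.99998914e-01,  3.35049225e-04, -1.43502360e-03]]), 'ft_force': array([0.41394505, 0.1148666 , 0.14268315]), 'wrist_torque': array([-0.01318037,  0.02641099,  0.0124945 ]), 'grip_width': 0.08534315242949107}
scene {'fx': 576.3613956553744, 'fy': 576.3613956553744, 'cx': 336.79233663265313, 'cy': 234.9303480006784, 'k1': -0.10885687944761652, 'origin': array([ 1.11260403, -0.48530679,  0.85940251]), 'orientation': array([[ 0.5929718 , -0.59364286,  0.54403364],
       [ 0.80499341,  0.42089688, -0.41812848],
       [ 0.01923692,  0.68588189,  0.72745857]])}
top {'fx': 521.0181217526415, 'fy': 521.0181217526415, 'cx': 320.0283518996459, 'cy': 230.1283533616796, 'k1': -0.0405735146448703, 'origin': array([ 0.3570146 , -0.04396846,  1.14941324]), 'orientation': array([[ 0.00953129,  0.98721103, -0.15913368],
       [-0.99985523,  0.0116521 ,  0.01239942],
       [ 0.01409509,  0.15899246,  0.98717918]])}
wrist {'fx': 358.815026110973, 'fy': 358.815026110973, 'cx': 319.6472439172355, 'cy': 235.1585742758525, 'k1': 0.023240174107062313, 'origin': array([0.10852464, 0.54482085, 0.37272949]), 'orientation': array([[ 3.24858822e-01, -9.04911313e-01, -2.74958655e-01],
       [ 9.45762282e-01,  3.10620323e-01,  9.51247614e-02],
       [-6.71726590e-04, -2.90947643e-01,  9.56738741e-01]])}
```

View pics/a_scene.png

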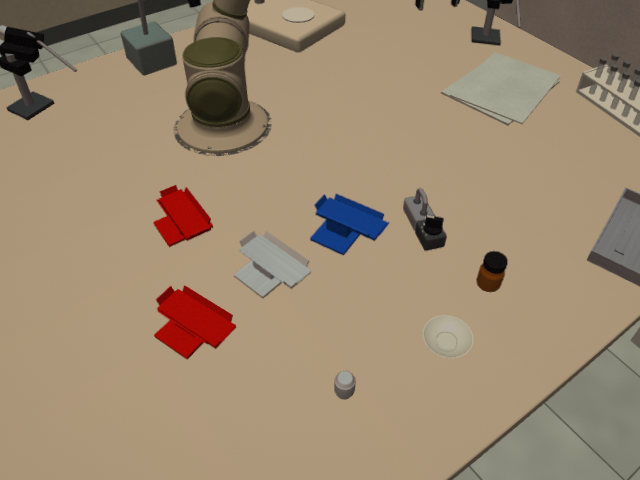

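View pics/a_top.png

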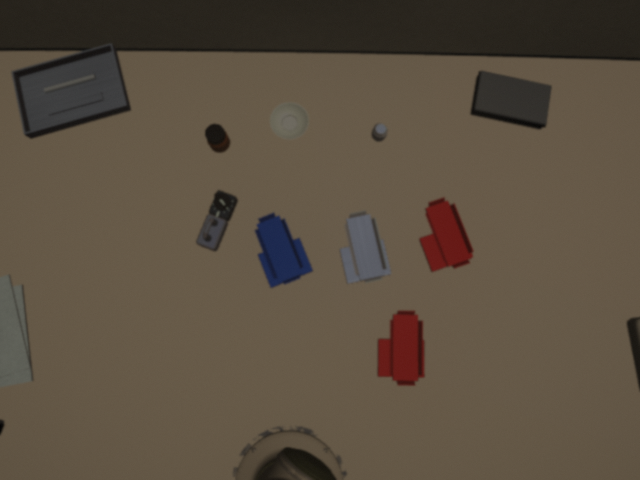

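View pics/a_wrist.png

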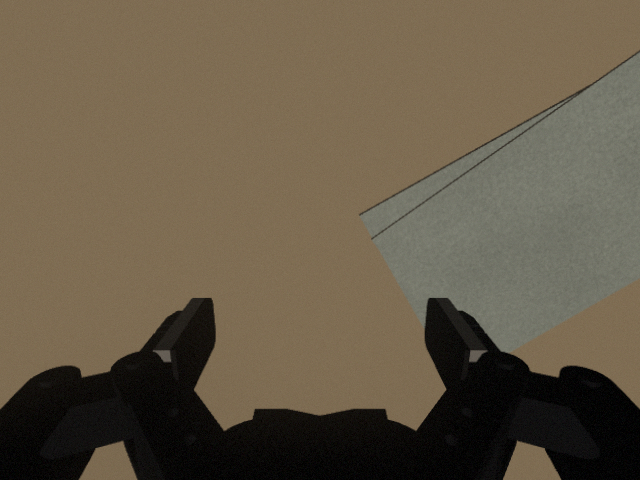

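```bash
cat > h.py <<'E'
import numpy as np, cv2
from rig import env
def ray(cm,uv):
    x=(uv[0]-cm['cx'])/cm['fx'];y=(uv[1]-cm['cy'])/cm['fy']
    d=np.array([x,y]);u=d.copy()
    for _ in range(20): u=d/(1+cm['k1']*(u@u))
    v=cm['orientation']@np.array([u[0],-u[1],-1.0])
    return np.array(cm['origin']),v/np.linalg.norm(v)
def onz(cm,uv,z):
    o,v=ray(cm,uv);return o+v*(z-o[2])/v[2]
def tri(c1,u1,c2,u2):
    o1,a=ray(c1,u1);o2,b=ray(c2,u2)
    s=np.linalg.lstsq(np.c_[a,-b],o2-o1,rcond=None)[0]
    p,q=o1+a*s[0],o2+b*s[1]
    return (p+q)/2,np.linalg.norm(p-q)
def proj(cm,P):
    c=cm['orientation'].T@(np.array(P)-cm['origin']);x,y=c[0]/-c[2],-c[1]/-c[2]
    k=1+cm['k1']*(x*x+y*y);return np.array([cm['fx']*x*k+cm['cx'],cm['fy']*y*k+cm['cy']])
def crop(im,x0,y0,x1,y1,s,name,g=1.0):
    c=np.clip(im[y0:y1,x0:x1,::-1].astype(float)*g,0,255).astype(np.uint8)
    cv2.imwrite(name,cv2.resize(c,None,fx=s,fy=s,interpolation=cv2.INTER_CUBIC))
E
python3 - <<'E'
import cv2,numpy as np
from h import *
t=cv2.imread('pics/a_top.png')[:,:,::-1];s=cv2.imread('pics/a_scene.png')[:,:,::-1]
crop(t,190,180,250,260,7,'pics/b1.png',2);crop(t,335,205,395,290,7,'pics/b2.png',2)
crop(s,395,180,455,255,7,'pics/b3.png',1.5);crop(s,225,225,315,300,7,'pics/b4.png',1.2)
a=[cv2.imread(f'pics/b{i}.png') for i in (1,2,3,4)]
for n,(p,q) in (('top',(0,1)),('sc',(2,3))):
    H=max(a[p].shape[0],a[q].shape[0])
    b=np.hstack([cv2.copyMakeBorder(a[i],0,H-a[i].shape[0],0,10,0) for i in (p,q)])
    b=cv2.resize(b,None,fx=min(1,800/b.shape[1]),fy=min(1,800/b.shape[1])) ; print(b.shape)
    cv2.imwrite(f'pics/b_{n}.png',b)
E
```

```text
(553, 800, 3)
(393, 800, 3)
```

View pics/b_top.png

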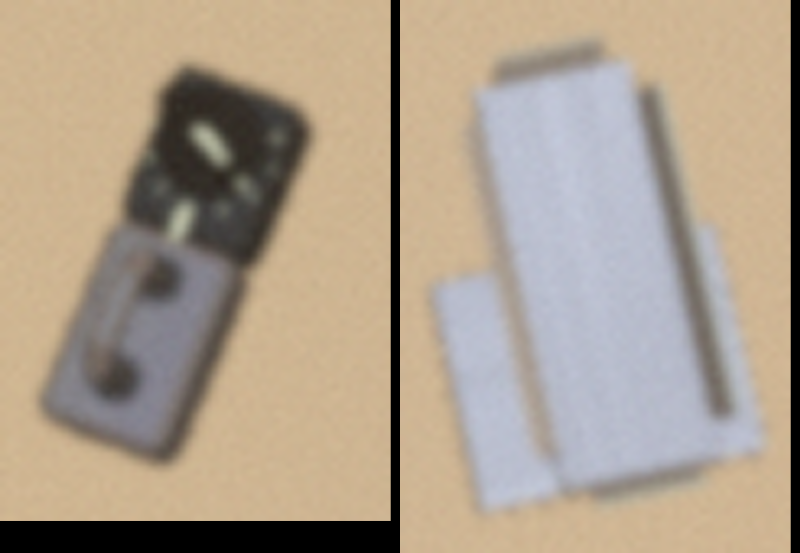

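View pics/b_sc.png

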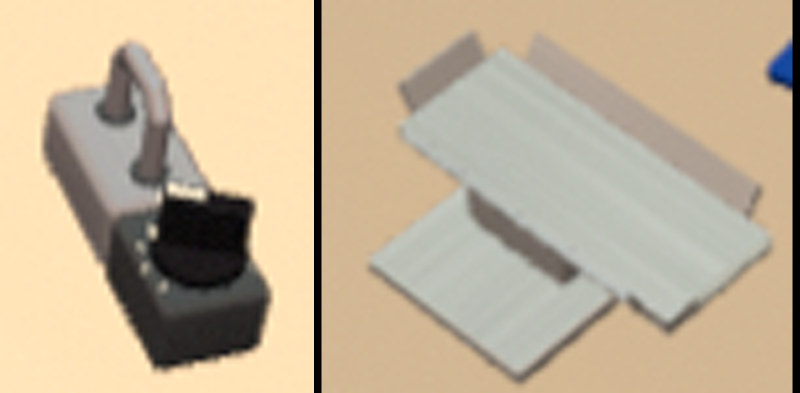

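```bash
python3 - <<'E'
from h import *
t=env.camera_model('top');s=env.camera_model('scene')
f=800/860*7
def T1(x,y): return (190+x/f,180+y/f)
def T2(x,y): return (335+(x-430*800/860)/f,205+y/f)
fs=800/(60*7+10+90*7+10)*7
def S1(x,y): return (395+x/fs,180+y/fs)
def S2(x,y): return (225+(x-430*fs/7)/fs,225+y/fs)
np.set_printoptions(precision=4,suppress=True)
P={}
for n,a in dict(dl=(185,65),dr=(308,125),nl=(45,400),nr=(168,455)).items(): P[n]=onz(t,T1(*a),.036);print('lock',n,P[n])
d=(P['dl']+P['dr']-P['nl']-P['nr'])/2;print(np.linalg.norm(d),np.degrees(np.arctan2(d[1],d[0])),(P['dl']+P['dr']+P['nl']+P['nr'])/4 - d/np.linalg.norm(d)*.026)
print('shtop',tri(t,T1(115,312),s,S1(145,72)))
print('ptr', tri(t,T1(195,128),s,S1(187,188)))
for n,a,b in (('dl',(478,92),(770,240)),('dr',(632,65),(668,328)),('nl',(565,490),(500,52)),('nl?',(565,490),(400,128))):
    print('cr',n,onz(t,T2(*a),.06))
# scene corners on z=.06
for a in ((770,240),(668,328),(500,52),(400,128)): print('sc',onz(s,S2(*a),.06))
print('foot',onz(t,T2(435,285),.0),onz(t,T2(480,510),.0),onz(s,S2(370,262),0),onz(s,S2(520,380),0))
E
```

```text
lock dl [0.6229 0.1654 0.036 ]
lock dr [0.6028 0.1233 0.036 ]
lock nl [0.5087 0.2071 0.036 ]
lock nr [0.4909 0.1656 0.036 ]
0.12060547878448208 -20.387603855283192 [0.5319 0.1744 0.036 ]
shtop (array([0.5324, 0.1776, 0.0723]), np.float64(0.0004328098864537666))
ptr (array([0.5907, 0.151 , 0.0726]), np.float64(0.008277248376442796))
cr dl [ 0.557  -0.1148  0.06  ]
cr dr [ 0.5666 -0.1652  0.06  ]
cr nl [ 0.4276 -0.1429  0.06  ]
cr nl? [ 0.4276 -0.1429  0.06  ]
sc [ 0.5591 -0.1169  0.06  ]
sc [ 0.5709 -0.1665  0.06  ]
sc [ 0.4292 -0.1465  0.06  ]
sc [ 0.4405 -0.1948  0.06  ]
foot [ 0.5009 -0.104   0.    ] [ 0.4244 -0.1195  0.    ] [ 0.4412 -0.215  -0.    ] [ 0.5194 -0.1983 -0.    ]
```

```bash
python3 -m jog '[[1,0,-0.44,-0.15,0.02],[1,0,-0.44,-0.15,0.02],[1,0,-0.44,-0.15,0.02],[1,0,-0.44,-0.15,0.02],[1,0,-0.44,-0.15,0.02],[1,0,-0.44,-0.15,0.02],[1,0,-0.44,-0.15,0.02],[1,0,-0.44,-0.15,0.02],[1,0,-0.44,-0.15,0.02],[1,0,-0.44,-0.15,0.02],[1,0,-0.44,-0.15,0.02],[1,0,-0.44,-0.15,0.02],[1,0,-0.44,-0.15,0.02]]' 60
python3 - <<'E'
from h import *
import pickle
c=env.camera_model('wrist');im=env.get_image('wrist');o=env.observe()
cv2.imwrite('pics/c1.png',im[:,:,::-1]);pickle.dump((c,o),open('c1.pkl','wb'));print(o['position'],o['tool_rot'],o['time_s'],o['qvel'])
E
python3 -m jog '[[1,0,0,-0.03,0],[1,0,0,-0.06,0],[1,0,0,-0.06,0],[1,0,0,-0.06,0]]'
python3 - <<'E'
from h import *
import pickle
c=env.camera_model('wrist');im=env.get_image('wrist');o=env.observe()
cv2.imwrite('pics/c2.png',im[:,:,::-1]);pickle.dump((c,o),open('c2.pkl','wb'));print(o['position'],o['tool_rot'],o['time_s'],o['qvel'])
E
```

```text
time_s: 1.45
position: [0.5449, 0.2366, 0.2455]
tool_rot: [[-0.0, -0.94, 0.342], [0.0, 0.342, 0.94], [-1.0, 0.0, 0.0]]
ft_force: [-0.8, 0.3, 0.4]
grip_width: 0.0853
[0.54496862 0.23656825 0.24562361] [[ 4.95121308e-05 -9.39761167e-01  3.41831752e-01]
 [ 1.39203282e-04  3.41831755e-01  9.39761157e-01]
 [-9.99999989e-01  1.05452455e-06  1.47742658e-04]] 1.5 [-0.13775598  0.08472441 -0.27150452 -0.08771711 -0.09839341 -0.14093608]
time_s: 1.9
position: [0.525, 0.1796, 0.2458]
tool_rot: [[0.001, -0.939, 0.343], [0.0, 0.343, 0.939], [-1.0, -0.001, 0.001]]
ft_force: [-0.3, -0.1, -0.3]
grip_width: 0.0857
[0.52520865 0.17994014 0.24568463] [[ 6.78031000e-04 -9.39394027e-01  3.42838740e-01]
 [ 3.83972884e-04  3.42839038e-01  9.39394085e-01]
 [-9.99999696e-01 -5.05297531e-04  5.93157330e-04]] 1.95 [ 0.36638489  0.6729872  -0.5997734  -0.0317985   0.05058802 -0.01381628]
```

View pics/c1.png

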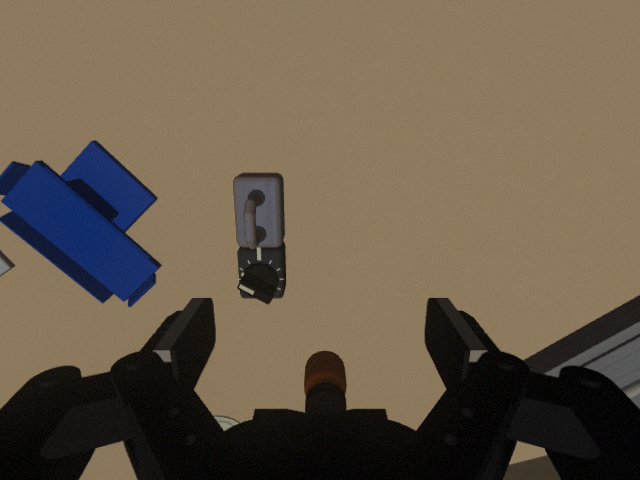

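View pics/c2.png

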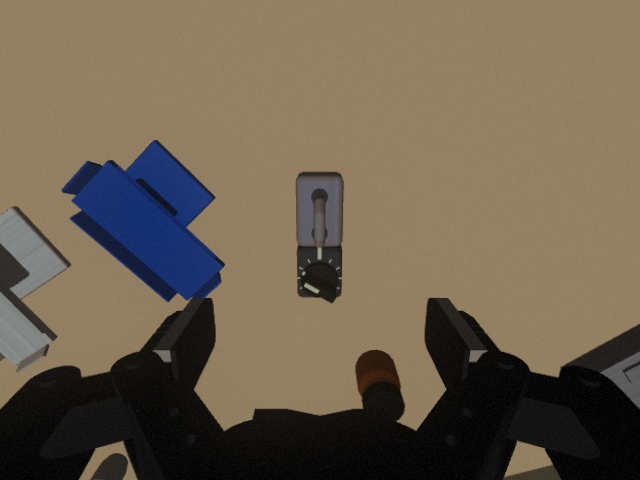

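```bash
python3 - <<'E'
from h import *
a=cv2.imread('pics/c1.png')[:,:,::-1];b=cv2.imread('pics/c2.png')[:,:,::-1]
crop(a,225,165,297,307,4,'pics/d1.png',1.8);crop(b,283,165,355,307,4,'pics/d2.png',1.8)
p=np.hstack([cv2.imread('pics/d1.png'),np.zeros((568,20,3),np.uint8),cv2.imread('pics/d2.png')]);cv2.imwrite('pics/d.png',p);print(p.shape)
E
```

```text
(568, 596, 3)
```

View pics/d.png

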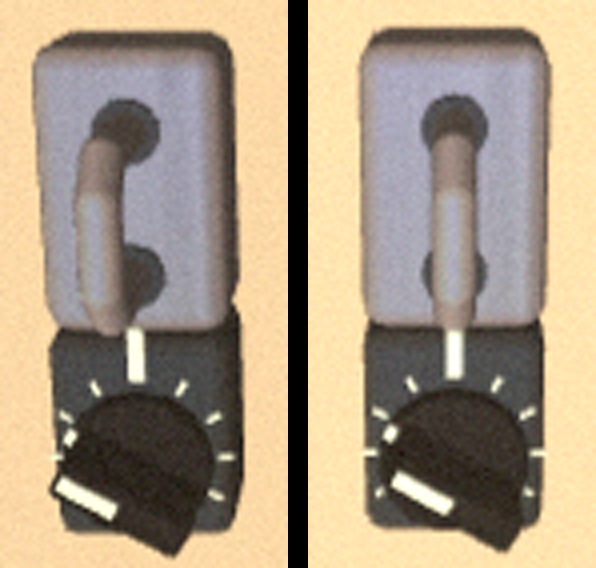

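```bash
python3 - <<'E'
from h import *
import pickle
np.set_printoptions(precision=4,suppress=True)
c1,o1=pickle.load(open('c1.pkl','rb'));c2,o2=pickle.load(open('c2.pkl','rb'))
D1=lambda x,y:(225+x/4,165+y/4)
D2=lambda x,y:(283+(x-308)/4,165+y/4)
for n,a,b in (('bar',(98,245),(454,245)),('h1',(126,128),(454,125)),('h2',(132,277),(454,273)),('idx',(136,380),(455,378)),('ptr',(55,485),(395,477)),('ptr2',(115,515),(450,510)),
 ('cornTL',(36,50),(362,45)),('cornBL',(62,525),(368,522)),('bTR',(218,50),(545,45))):
    print(n,*tri(c1,D1(*a),c2,D2(*b)),onz(c2,D2(*b),.036))
t=env.camera_model('top')
print('jar',onz(t,(221,147),0.0),'barrel',onz(t,(380,135),0),'dish',onz(t,(289,121),0))
E
```

```text
bar [0.5328 0.1776 0.0756] 0.0009605760326794583 [0.5436 0.1737 0.036 ]
h1 [0.5159 0.1838 0.0345] 0.0002475730997632437 [0.5158 0.1838 0.036 ]
h2 [0.5501 0.1713 0.0366] 2.613825725595234e-05 [0.5503 0.1712 0.036 ]
idx [0.5746 0.1626 0.0398] 0.0005394588615993004 [0.5762 0.162  0.036 ]
ptr [0.5815 0.1454 0.0725] 0.0007813384313398985 [0.5964 0.1382 0.036 ]
ptr2 [0.5949 0.1538 0.069 ] 0.00010419698125150197 [0.61   0.1483 0.036 ]
cornTL [0.4918 0.169  0.026 ] 0.0003071590360082469 [0.4906 0.1701 0.036 ]
cornBL [0.6079 0.126  0.031 ] 0.00029868031696279803 [0.6059 0.1271 0.036 ]
bTR [0.5066 0.2104 0.028 ] 0.00018183710382002122 [0.5053 0.2104 0.036 ]
jar [0.7327 0.1705 0.    ] barrel [ 0.7666 -0.1949  0.    ] dish [0.7974 0.0159 0.    ]
```

```bash
python3 -m jog '[[0.2,0.04,-0.008,0.0006,0],[0.2,0.08,-0.008,0.0006,0],[0,0.12,-0.008,0.0006,0],[0,0.15,-0.008,0.0006,0],[0,0.165,-0.008,0.0006,0],[0,0.1765,-0.008,0.0006,0],[0,0.1765,-0.008,0.0006,0],[0,0.1765,-0.008,0.0006,0]]' 60
python3 - <<'E'
from h import *
import pickle
c=env.camera_model('wrist');im=env.get_image('wrist');o=env.observe()
cv2.imwrite('pics/e1.png',im[:,:,::-1]);print(o['position'],o['time_s'])
E
```

```text
time_s: 2.75
position: [0.5336, 0.1774, 0.0694]
tool_rot: [[0.001, -0.939, 0.343], [0.0, 0.343, 0.939], [-1.0, -0.001, 0.001]]
ft_force: [0.3, -0.4, 0.6]
grip_width: 0.0426
[0.53370344 0.17723765 0.06980508] 2.8
```

View pics/e1.png

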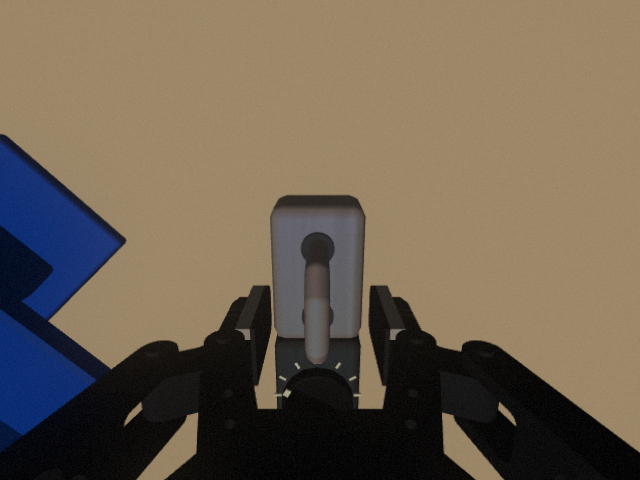

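```bash
python3 -m jog '[[-1,0,0,0,0],[-1,0,0,0,0],[-1,0,0,0,0],[-1,0,0,0,0],[-1,0,0,0,0],[-1,-0.005,0,0,0],[-1,-0.015,0,0,0],[-1,-0.03,0,0,0],[-1,-0.05,0,0,0],[-1,-0.08,0,0,0],[-1,-0.11,0,0,0],[-1,-0.14,0,0,0],[-1,-0.15,0,0,0],[-1,-0.15,0,0,0]]' 60
python3 - <<'E'
from h import *
im=env.get_image('wrist');o=env.observe()
cv2.imwrite('pics/f1.png',im[:,:,::-1]);print(o)
im=env.get_image('scene')
crop(im,380,100,500,250,4,'pics/f2.png',1.3)
E
```

```text
time_s: 4.2
position: [0.5332, 0.177, 0.2196]
tool_rot: [[0.002, -0.939, 0.344], [0.0, 0.344, 0.939], [-1.0, -0.002, 0.001]]
ft_force: [-0.3, 0.5, -4.8]
grip_width: 0.0079
{'time_s': 4.25, 'q': array([ 6.28169915e+00,  2.41507644e+01,  7.52016668e+01,  4.83587246e-03,
        8.07143788e+01, -6.36251675e+01]), 'qvel': array([-0.11493011,  1.41704281,  1.77371889, -0.00724726, -0.30411355,
        0.07926758]), 'joint_efforts': array([ 8.68977886e-02, -5.16915357e+01, -2.57003206e+01, -2.78478640e-02,
        2.42090283e-02, -5.49843626e-04]), 'position': array([0.53270933, 0.17686958, 0.21805064]), 'tool_rot': array([[-1.16816689e-03, -9.39130104e-01,  3.43559723e-01],
       [-4.47901182e-05,  3.43560006e-01,  9.39130726e-01],
       [-9.99999317e-01,  1.08167333e-03, -4.43399171e-04]]), 'ft_force': array([-0.07665724, -0.06212427, -6.21740174]), 'wrist_torque': array([-0.003876  ,  0.04819945, -0.06049918]), 'grip_width': 0.008206502685998377}
```

View pics/f1.png

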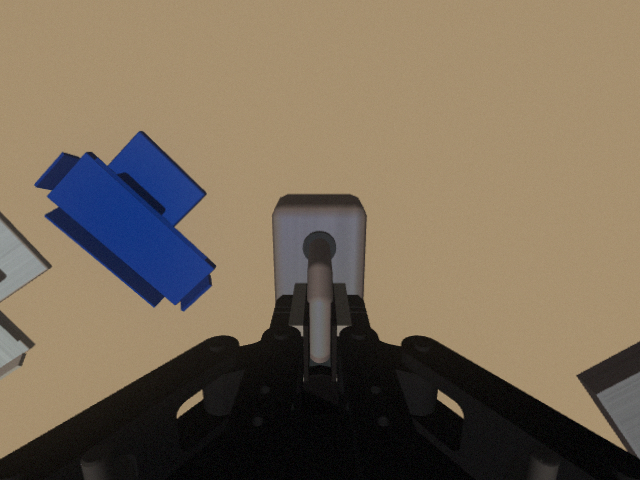

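View pics/f2.png

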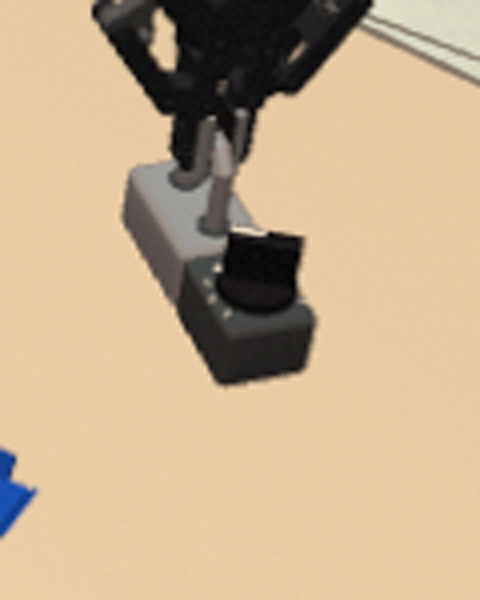

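```bash
python3 -m jog '[[-1,0,-0.001,-0.008,-0.03],[-1,0,-0.003,-0.028,-0.09],[-1,0,-0.005,-0.05,-0.16],[-1,0,-0.008,-0.078,-0.25],[-1,0,-0.011,-0.106,-0.34],[-1,0,-0.013,-0.13,-0.42],[-1,0,-0.015,-0.152,-0.49],[-1,0,-0.017,-0.168,-0.54],[-1,0,-0.0176,-0.1765,-0.567],[-1,0,-0.0176,-0.1765,-0.567],[-1,0,-0.0176,-0.1765,-0.567]]' 60
python3 - <<'E'
from h import *
import pickle
c=env.camera_model('wrist');im=env.get_image('wrist');o=env.observe()
cv2.imwrite('pics/g1.png',im[:,:,::-1]);pickle.dump((c,o),open('g1.pkl','wb'));print(o['position'],o['tool_rot'],o['time_s'],o['qvel'])
E
python3 -m jog '[[-1,0,0,-0.01,0],[-1,0,0,-0.03,0],[-1,0,0,-0.05,0],[-1,0,0,-0.06,0],[-1,0,0,-0.06,0],[-1,0,0,-0.06,0]]'
python3 - <<'E'
from h import *
import pickle
c=env.camera_model('wrist');im=env.get_image('wrist');o=env.observe()
cv2.imwrite('pics/g2.png',im[:,:,::-1]);pickle.dump((c,o),open('g2.pkl','wb'));print(o['position'],o['tool_rot'],o['time_s'],o['qvel'])
E
```

```text
time_s: 5.4
position: [0.4887, 0.0053, 0.2178]
tool_rot: [[-0.002, -0.977, -0.213], [0.001, -0.213, 0.977], [-1.0, 0.002, 0.001]]
ft_force: [-0.6, 0.4, -4.9]
grip_width: 0.008
[0.488836   0.00553773 0.21801806] [[-1.60524704e-03 -9.76813015e-01 -2.14088197e-01]
 [ 6.02876873e-04 -2.14089380e-01  9.76813889e-01]
 [-9.99998530e-01  1.43895878e-03  9.32564319e-04]] 5.45 [ 0.46721043 -0.25020026 -0.42900467 -0.02294038  0.16103962 -0.27692526]
time_s: 6.05
position: [0.5017, -0.0531, 0.2187]
tool_rot: [[-0.0, -0.977, -0.214], [0.001, -0.214, 0.977], [-1.0, 0.0, 0.001]]
ft_force: [-0.5, 0.5, -6.1]
grip_width: 0.0082
[ 0.50169795 -0.05287782  0.21873798] [[-3.75650238e-04 -9.76623882e-01 -2.14955001e-01]
 [ 4.63857254e-04 -2.14955163e-01  9.76623808e-01]
 [-9.99999822e-01  2.67160529e-04  5.33762030e-04]] 6.1 [ 0.4511443  -0.16079643  0.08083635 -0.08434318  0.0430062  -0.00764164]
```

View pics/g1.png

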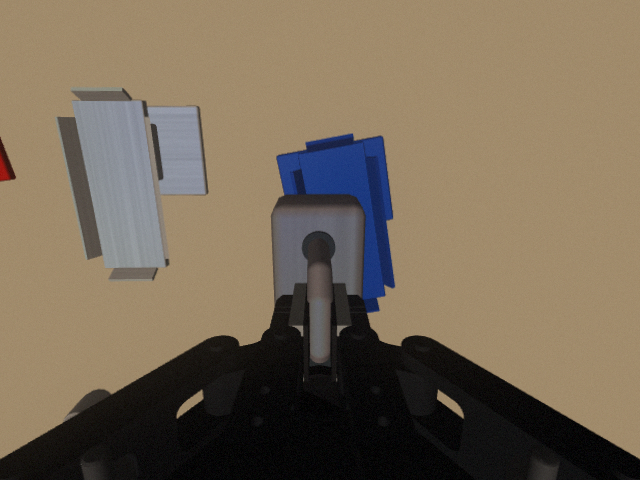

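View pics/g2.png

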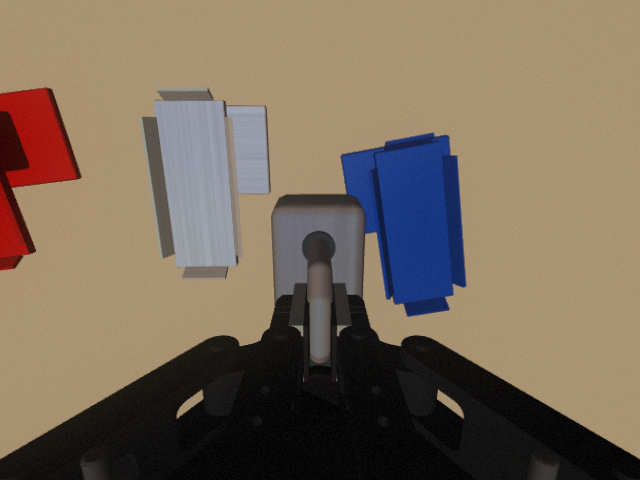

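```bash
python3 - <<'E'
from h import *
a=cv2.imread('pics/g1.png')[:,:,::-1];b=cv2.imread('pics/g2.png')[:,:,::-1]
crop(a,50,85,175,285,3,'pics/i1.png',1.3);crop(b,135,85,260,285,3,'pics/i2.png',1.3)
p=np.hstack([cv2.imread('pics/i1.png'),np.zeros((600,25,3),np.uint8),cv2.imread('pics/i2.png')]);cv2.imwrite('pics/i.png',p);print(p.shape)
E
```

```text
(600, 775, 3)
```

View pics/i.png

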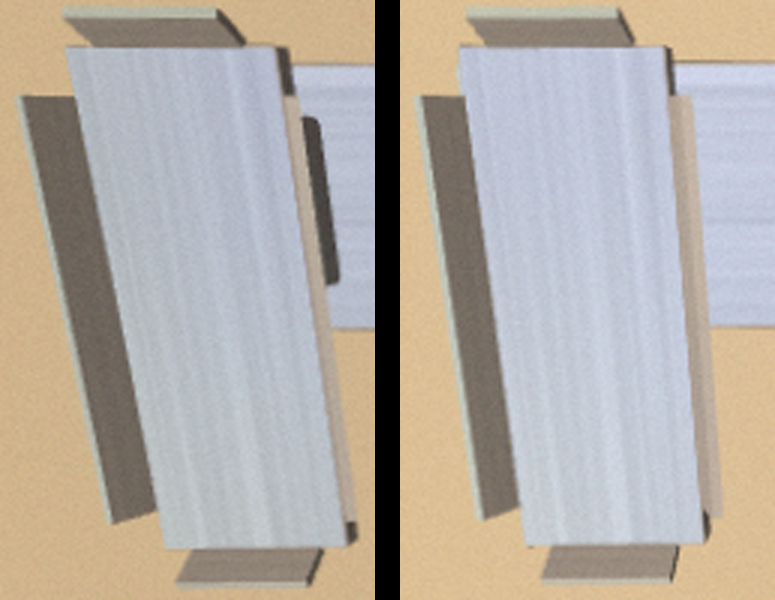

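```bash
python3 - <<'E'
from h import *
import pickle
np.set_printoptions(precision=4,suppress=True)
c1,o1=pickle.load(open('g1.pkl','rb'));c2,o2=pickle.load(open('g2.pkl','rb'))
A=lambda x,y:(50+x/3,85+y/3)
B=lambda x,y:(135+(x-400)/3,85+y/3)
L=[((67,47),(460,47)),((278,47),(667,47)),((344,547),(704,543)),((163,549),(526,545))]
P=[];Q=[];R=[]
for a,b in L:
    p,e=tri(c1,A(*a),c2,B(*b));P.append(p);Q.append(onz(c2,B(*b),.06));R.append(onz(c1,A(*a),.06));print(p,e)
for X in (P,Q,R):
    X=np.array(X);u=(X[2]+X[3]-X[0]-X[1])/2;v=(X[1]+X[2]-X[0]-X[3])/2
    L1,W=np.linalg.norm(u),np.linalg.norm(v);yaw=np.degrees(np.arctan2(u[1],u[0]));yw=np.degrees(np.arctan2(v[1],v[0]))-90
    m=X.mean(0);un=np.r_[np.cos(np.radians(yaw)),np.sin(np.radians(yaw)),0]
    print('L',L1,'W',W,'yaw',yaw,yw,'seat',m-.026*un)
E
```

```text
[ 0.4386 -0.1918  0.0594] 5.060562670493206e-06
[ 0.4273 -0.142   0.0588] 0.0001394769647811396
[ 0.5555 -0.1128  0.0629] 0.00013035508242846734
[ 0.5664 -0.1613  0.0636] 2.922497381859911e-05
L 0.13146740663258322 W 0.05038798720040189 yaw 13.124851183893378 12.719325012846511 seat [ 0.4716 -0.1579  0.0612]
L 0.13256771554622024 W 0.050809237947778835 yaw 12.516947544917548 12.834542391467195 seat [ 0.4723 -0.1579  0.06  ]
L 0.13273093987652299 W 0.05093864553773135 yaw 12.132086705078649 12.847270302453879 seat [ 0.4724 -0.158   0.06  ]
```

```bash
python3 -m jog '[[-1,0,0.004,-0.008,0],[-1,0,0.012,-0.024,0],[-1,0,0.022,-0.042,0],[-1,0.01,0.032,-0.062,0],[-1,0.025,0.042,-0.08,0],[-1,0.04,0.048,-0.092,0],[-1,0.055,0.0505,-0.0963,0],[-1,0.063,0.0505,-0.0963,0],[-1,0.065,0.0505,-0.0963,0],[-1,0.065,0.0505,-0.0963,0],[-1,0.065,0.0505,-0.0963,0]]'
python3 - <<'E'
from h import *
import pickle
c=env.camera_model('wrist');im=env.get_image('wrist');o=env.observe()
cv2.imwrite('pics/j1.png',im[:,:,::-1]);pickle.dump((c,o),open('j1.pkl','wb'));print(o['position'],o['tool_rot'],o['time_s'])
im=env.get_image('scene');cv2.imwrite('pics/j2f.png',im[:,:,::-1])
crop(im,215,180,345,310,4.5,'pics/j2.png',1.2)
E
```

```text
time_s: 7.2
position: [0.4736, -0.1582, 0.1545]
tool_rot: [[0.001, -0.977, -0.215], [-0.001, -0.215, 0.977], [-1.0, -0.001, -0.001]]
ft_force: [0.6, -0.1, -5.4]
grip_width: 0.0083
[ 0.47359488 -0.15826107  0.15452237] [[ 1.14752314e-03 -9.76574800e-01 -2.15175148e-01]
 [-7.11207208e-04 -2.15176032e-01  9.76575020e-01]
 [-9.99999089e-01 -9.67608319e-04 -9.41466513e-04]] 7.25
```

View pics/j1.png

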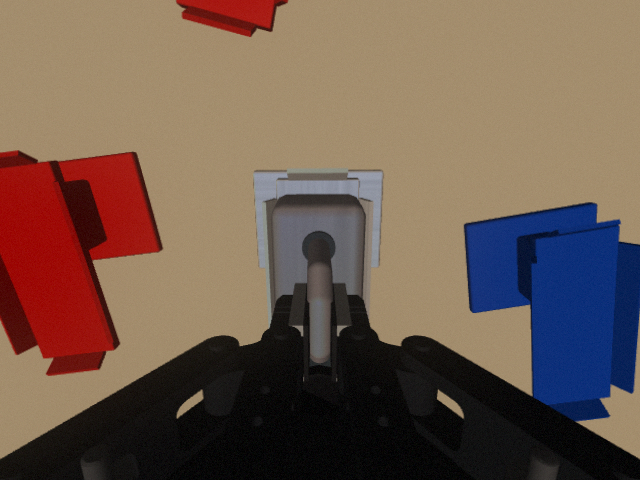

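View pics/j2.png

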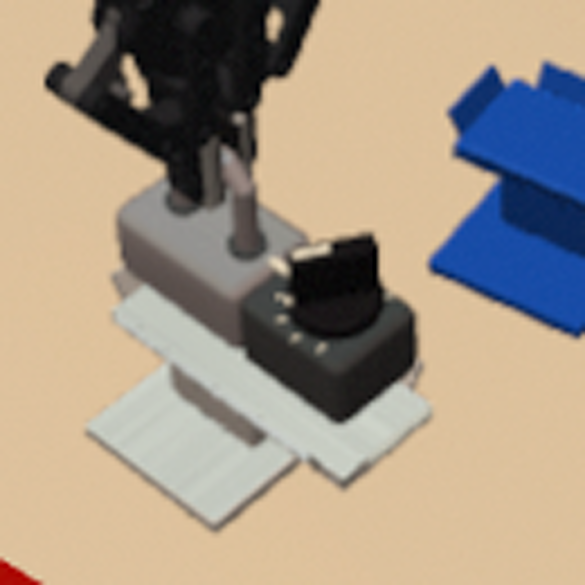

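```bash
python3 -m jog '[[-1,0.006,0,0,0],[-1,0.012,0,0,0],[-1,0.017,0,0,0],[-1,0.021,0,0,0],[-1,0.023,0,0,0],[-1,0.0235,0,0,0],[-1,0.0235,0,0,0]]'
python3 -m jog '[[-1,0.001,0,0,0],[-1,0.001,0,0,0],[-1,0.002,0,0,0],[-1,0.002,0,0,0]]'
python3 - <<'E'
from h import *
o=env.observe();print(o['position'],o['ft_force'],o['wrist_torque'])
im=env.get_image('wrist');cv2.imwrite('pics/k1.png',im[:,:,::-1])
im=env.get_image('scene');crop(im,215,180,345,310,4.5,'pics/k2.png',1.2)
E
```

```text
time_s: 8.0
position: [0.4733, -0.1586, 0.1306]
tool_rot: [[0.0, -0.977, -0.215], [-0.0, -0.215, 0.977], [-1.0, -0.0, -0.001]]
ft_force: [-2.0, -1.1, -0.6]
grip_width: 0.0082
time_s: 8.4
position: [0.4736, -0.1592, 0.1294]
tool_rot: [[0.002, -0.977, -0.215], [-0.002, -0.215, 0.977], [-1.0, -0.001, -0.002]]
ft_force: [-4.1, -3.3, 8.1]
grip_width: 0.0077
[ 0.47356906 -0.15917628  0.12942342] [-4.09886136 -3.26321992  8.11561604] [-0.54397872  0.81456787  0.01974837]
```

View pics/k2.png

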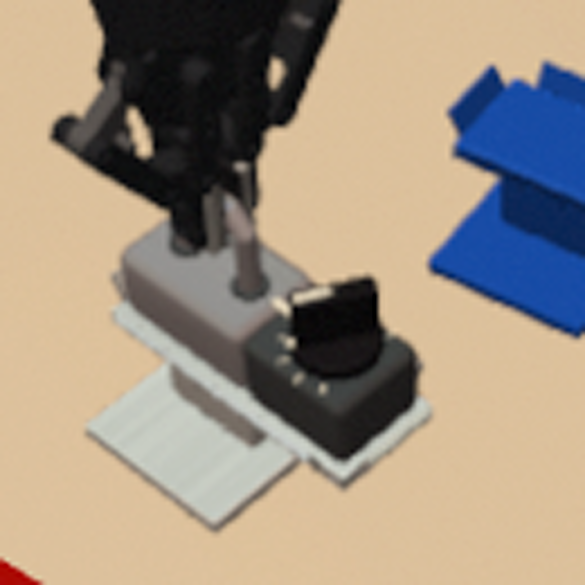

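View pics/k1.png

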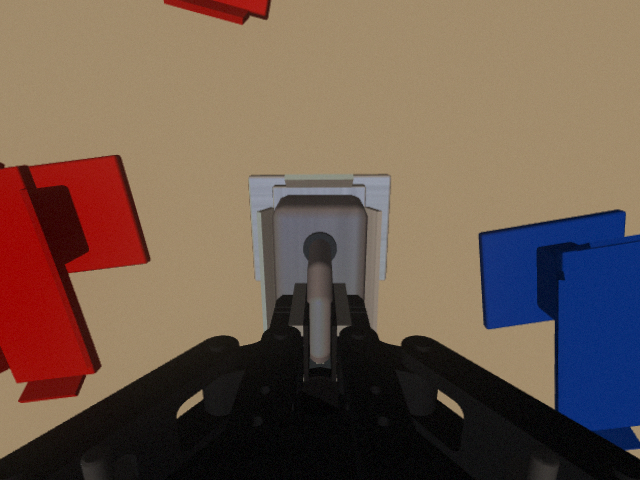

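```bash
python3 -m jog '[[-1,-0.0005,0.0015,-0.0005,0],[-1,-0.0005,0.0015,-0.0005,0],[-1,-0.0005,0.0015,-0.0005,0]]'
python3 - <<'E'
from h import *
o=env.observe();print(o['position'],o['ft_force'],o['wrist_torque'])
E
```

```text
time_s: 8.8
position: [0.4726, -0.1595, 0.1294]
tool_rot: [[0.002, -0.977, -0.214], [-0.001, -0.214, 0.977], [-1.0, -0.002, -0.001]]
ft_force: [2.1, -0.7, 5.0]
grip_width: 0.0081
[ 0.47263757 -0.1594846   0.1294399 ] [ 2.06169248 -0.66286331  5.03046581] [-0.06226587 -0.34332671  0.00359781]
```

```bash
python3 -m jog '[[-0.4,0,0,0,0],[-0.1,0,0,0,0],[-0.06,-0.01,0,0,0],[-0.06,-0.04,0,0,0],[-0.06,-0.08,0,0,0.1],[-0.06,-0.09,-0.01,0,0.24],[-0.06,-0.09,-0.02,0,0.38],[-0.06,-0.09,-0.03,0,0.52],[-0.06,-0.09,-0.04,0,0.66],[-0.06,-0.09,-0.05,0,0.8],[-0.06,-0.09,-0.06,0,0.94],[-0.06,-0.09,-0.066,0,1.08],[-0.06,-0.09,-0.066,0,1.22],[-0.06,-0.09,-0.066,0,1.36],[-0.06,-0.09,-0.066,0,1.5],[-0.06,-0.09,-0.066,0,1.64],[-0.06,-0.09,-0.066,0,1.78],[-0.06,-0.09,-0.066,0,1.92],[-0.06,-0.09,-0.066,0,2.06],[-0.06,-0.09,-0.066,0,2.06]]'
python3 -m jog '[[-0.06,0,0,0,0]]'
python3 - <<'E'
from h import *
import pickle
c=env.camera_model('wrist');im=env.get_image('wrist');o=env.observe()
cv2.imwrite('pics/l1.png',im[:,:,::-1]);pickle.dump((c,o),open('l1.pkl','wb'));print(o['position'],o['tool_rot'],o['time_s'],o['q'],o['grip_width'])
im=env.get_image('scene');crop(im,215,180,345,310,4.5,'pics/l2.png',1.2)
E
```

```text
time_s: 10.8
position: [0.5362, -0.145, 0.2193]
tool_rot: [[-0.0, 0.271, 0.963], [0.0, 0.963, -0.271], [-1.0, 0.0, -0.0]]
ft_force: [0.4, 0.1, -0.5]
grip_width: 0.0404
time_s: 10.9
position: [0.5363, -0.145, 0.2192]
tool_rot: [[0.0, 0.266, 0.964], [-0.0, 0.964, -0.266], [-1.0, -0.0, 0.0]]
ft_force: [-0.2, -0.9, 0.2]
grip_width: 0.0399
[ 0.53629368 -0.14504701  0.21906879] [[ 4.29856493e-05  2.66373093e-01  9.63869998e-01]
 [-5.11194096e-06  9.63869999e-01 -2.66373093e-01]
 [-9.99999999e-01  6.52297385e-06  4.27942613e-05]] 10.95 [-2.73447486e+01  2.35112763e+01  7.60855771e+01  8.83521465e-04
  8.04008244e+01 -1.18963377e+01] 0.040152676822734136
```

View pics/l1.png

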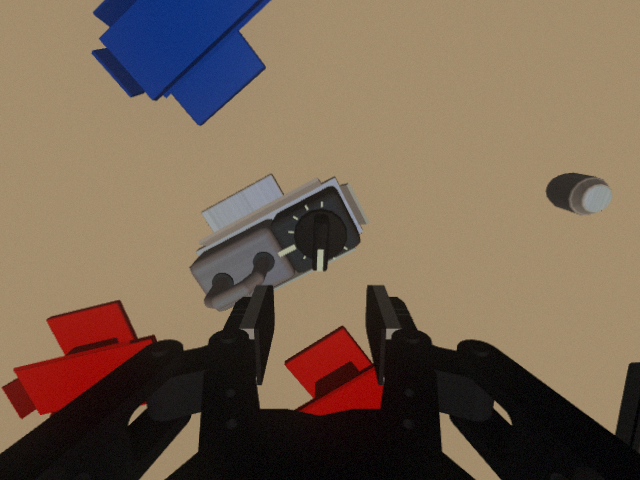

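View pics/l2.png

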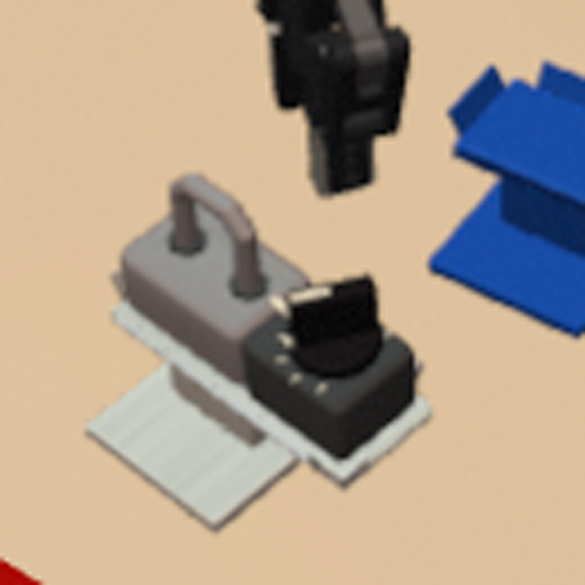

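```bash
python3 - <<'E'
from h import *
import pickle
np.set_printoptions(precision=4,suppress=True)
c,o=pickle.load(open('l1.pkl','rb'))
a=cv2.imread('pics/l1.png')[:,:,::-1];crop(a,185,170,375,320,4,'pics/m1.png',1.6)
R=o['tool_rot'];p=o['position']
for n,Q in (('est',(.4723+.066*.9763,-.158+.066*.2164)),):
    print(n,Q,[proj(c,(*Q,z)) for z in (.105,.129)], R.T@(np.r_[Q,.124]-p))
E
```

```text
est (0.5367358, -0.1437176) [array([319.783 , 235.0656]), array([319.7821, 245.9524])] [0.0951 0.0014 0.0001]
```

View pics/m1.png

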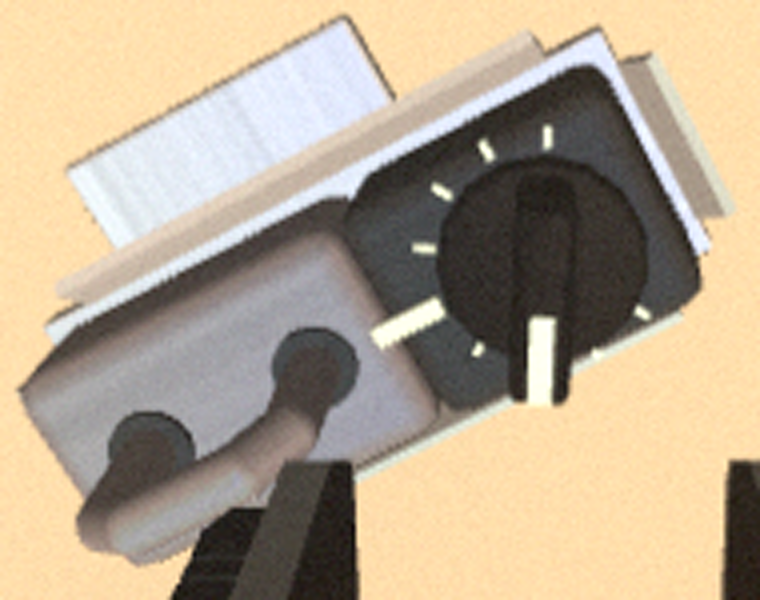

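```bash
python3 -m jog '[[-0.34,0.01,0.0014,0.0005,0],[-0.34,0.03,0.0014,0.0005,0],[-0.34,0.05,0.0014,0.0005,0],[-0.34,0.07,0.0014,0.0005,0],[-0.34,0.085,0.0014,0.0005,0],[-0.34,0.093,0.0014,0.0005,0],[-0.34,0.096,0.0014,0.0005,0],[-0.34,0.096,0.0014,0.0005,0],[-0.34,0.096,0.0014,0.0005,0]]' 40
python3 - <<'E'
from h import *
o=env.observe();print(o['position'],o['ft_force'],o['wrist_torque'])
im=env.get_image('wrist');cv2.imwrite('pics/n1.png',im[:,:,::-1])
E
```

```text
time_s: 11.9
position: [0.5375, -0.144, 0.1234]
tool_rot: [[0.001, 0.269, 0.963], [-0.001, 0.963, -0.269], [-1.0, -0.0, 0.001]]
ft_force: [0.7, -0.2, 0.2]
grip_width: 0.0285
[ 0.53750525 -0.14399499  0.12342522] [ 0.71032769 -0.22239113  0.21212945] [-0.01163858  0.02840476 -0.02725416]
```

View pics/n1.png

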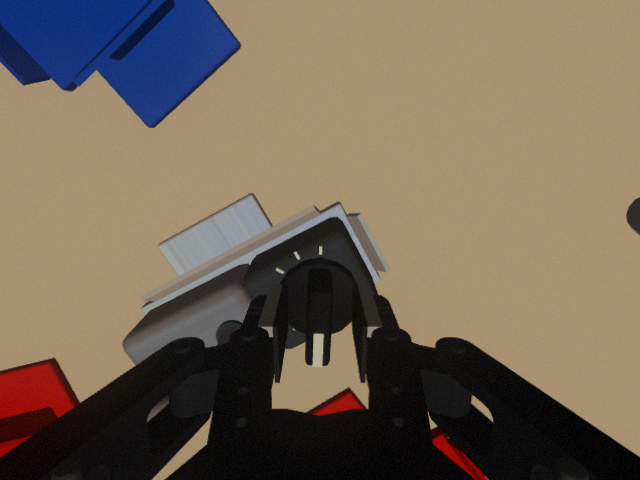

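```bash
python3 -m jog '[[-1,0,0,0,0],[-1,0,0,0,0],[-1,0,0,0,0],[-1,0,0,0,0],[-1,0,0,0,0.08],[-1,0,0,0,0.18],[-1,0,0,0,0.28],[-1,0,0,0,0.38],[-1,0,0,0,0.48],[-1,0,0,0,0.58],[-1,0,0,0,0.68],[-1,0,0,0,0.78],[-1,0,0,0,0.88],[-1,0,0,0,0.96],[-1,0,0,0,1.02],[-1,0,0,0,1.06],[-1,0,0,0,1.085],[-1,0,0,0,1.085],[-1,0,0,0,1.085]]' 40
python3 - <<'E'
from h import *
o=env.observe();print(o['position'],o['ft_force'],o['wrist_torque'])
im=env.get_image('wrist');cv2.imwrite('pics/o1.png',im[:,:,::-1])
im=env.get_image('scene');crop(im,215,180,345,310,4.5,'pics/o2.png',1.2)
E
```

```text
time_s: 13.85
position: [0.538, -0.1445, 0.1234]
tool_rot: [[0.002, 0.977, 0.212], [-0.002, 0.212, -0.977], [-1.0, 0.002, 0.002]]
ft_force: [3.8, -3.7, 5.7]
grip_width: 0.0087
[ 0.53798839 -0.1445077   0.1234496 ] [ 3.83669931 -3.70531013  5.68680246] [-0.72745474 -0.61650164 -0.0327504 ]
```

View pics/o1.png

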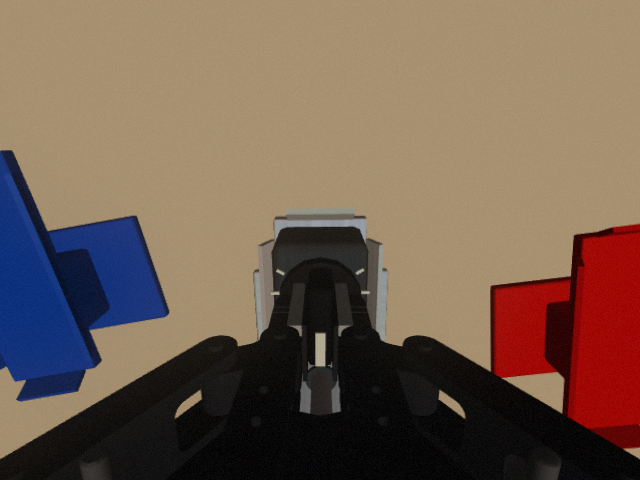

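View pics/o2.png

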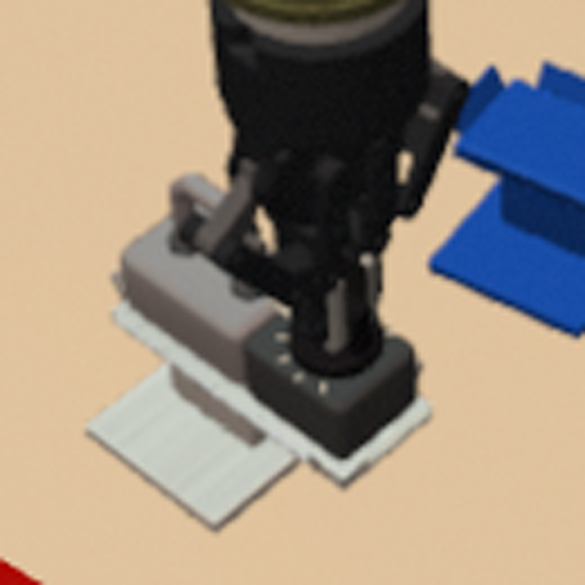

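```bash
python3 -m jog '[[-0.3,0,0,0,0],[-0.3,0,0,0,0],[-0.3,0,0,0,0],[-0.3,-0.01,0,0,0],[-0.3,-0.03,0,0,0],[-0.3,-0.06,0,0,0],[-0.3,-0.09,0,0,0],[-0.3,-0.1,0,0,0],[-0.3,-0.1,0,0,0]]'
python3 - <<'E'
from h import *
import pickle
c=env.camera_model('wrist');im=env.get_image('wrist');o=env.observe()
cv2.imwrite('pics/p1.png',im[:,:,::-1]);pickle.dump((c,o),open('p1.pkl','wb'));print(o['position'],o['tool_rot'],o['time_s'])
crop(im,220,120,420,300,4,'pics/p1c.png',1.5)
E
```

```text
time_s: 14.85
position: [0.5375, -0.1439, 0.2242]
tool_rot: [[0.002, 0.977, 0.211], [-0.001, 0.211, -0.977], [-1.0, 0.002, 0.002]]
ft_force: [0.1, -0.3, 0.3]
grip_width: 0.0301
[ 0.53699907 -0.14376624  0.22265092] [[-9.40489155e-06  9.77434965e-01  2.11236572e-01]
 [ 3.55849541e-05  2.11236572e-01 -9.77434964e-01]
 [-9.99999999e-01 -1.67582613e-06 -3.67686354e-05]] 14.9
```

View pics/p1.png

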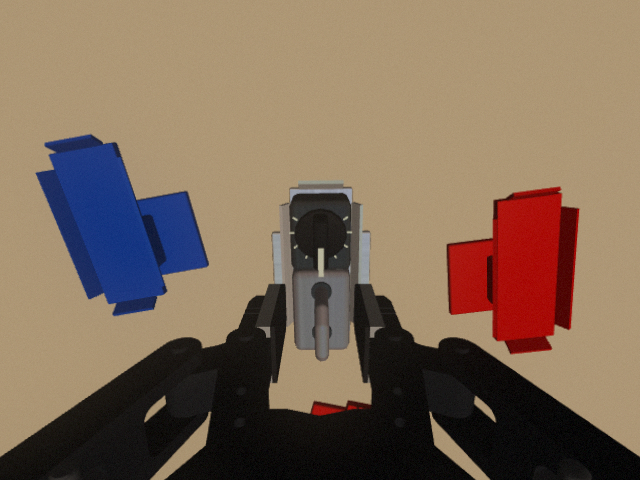

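```bash
python3 -m jog '[[0,0,-0.03,0,0],[0,0,-0.066,0,0],[0,0,-0.066,0,0],[0,0,-0.066,0,0],[0,0,-0.066,0,0]]' 60
python3 - <<'E'
from h import *
import pickle
c=env.camera_model('wrist');im=env.get_image('wrist');o=env.observe()
pickle.dump((c,o),open('p2.pkl','wb'));print(o['position'],o['tool_rot'],o['time_s'])
crop(im,250,110,400,260,4,'pics/p2c.png',1.5)
np.set_printoptions(precision=4,suppress=True)
Q=(.4723,-.158);D=(.4723+.066*.9763,-.158+.066*.2164)
print(proj(c,(*Q,.139)),proj(c,(*D,.105)),proj(c,(*D,.129)),proj(c,(Q[0]+.018*.9763,Q[1]+.018*.2164,.096)))
E
```

```text
time_s: 15.4
position: [0.4731, -0.1577, 0.2221]
tool_rot: [[-0.001, 0.977, 0.211], [0.001, 0.211, -0.977], [-1.0, -0.001, -0.001]]
ft_force: [0.1, 0.6, -0.3]
grip_width: 0.0427
[ 0.47323166 -0.1576931   0.22221423] [[-6.61250222e-04  9.77353265e-01  2.11613226e-01]
 [ 5.34638709e-04  2.11613588e-01 -9.77353265e-01]
 [-9.99999638e-01 -5.33138441e-04 -6.62460420e-04]] 15.45
[320.9403 252.2793] [320.4255 140.6306] [320.4463 142.2777] [320.7238 208.7737]
```

View pics/p2c.png

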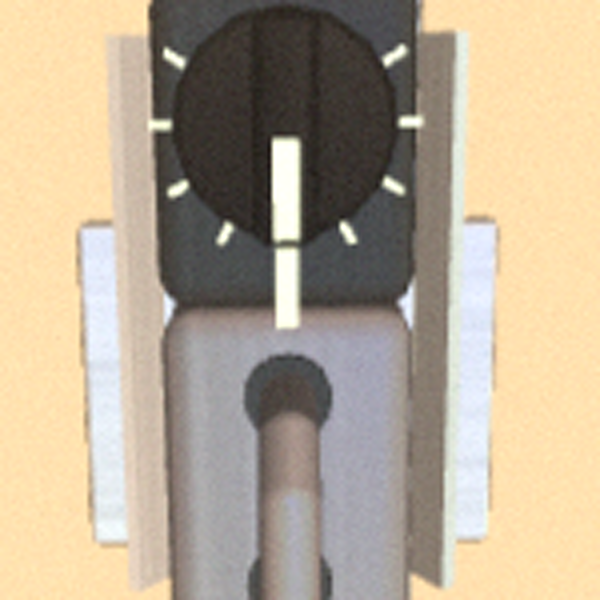

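```bash
python3 -m jog '[[0,0.01,0,0.001,0],[0,0.03,0,0.001,0],[0,0.05,0,0.001,0],[0,0.07,0,0.001,0],[0,0.083,0,0.001,0],[0,0.09,0,0.001,0],[0,0.093,0,0.001,0],[0,0.093,0,0.001,0],[0,0.093,0,0.001,0]]' 60
python3 -m jog '[[-1,0,0,0,0],[-1,0,0,0,0],[-1,0,0,0,0],[-1,0,0,0,0],[-1,0,0,0,0]]' 60
python3 - <<'E'
from h import *
o=env.observe();print(o['position'],o['ft_force'],o['wrist_torque'])
im=env.get_image('wrist');cv2.imwrite('pics/q1.png',im[:,:,::-1])
E
```

```text
time_s: 16.35
position: [0.4732, -0.1589, 0.1303]
tool_rot: [[0.001, 0.977, 0.211], [-0.001, 0.211, -0.977], [-1.0, 0.001, 0.001]]
ft_force: [0.3, 0.6, 0.2]
grip_width: 0.0429
time_s: 16.85
position: [0.4731, -0.159, 0.1303]
tool_rot: [[0.001, 0.977, 0.211], [-0.001, 0.211, -0.977], [-1.0, 0.001, 0.001]]
ft_force: [-0.7, -0.7, 4.9]
grip_width: 0.0081
[ 0.47310052 -0.15904926  0.13025459] [-0.70638576 -0.65718907  4.92720026] [-0.2277415   0.11638963  0.04496075]
```

View pics/q1.png

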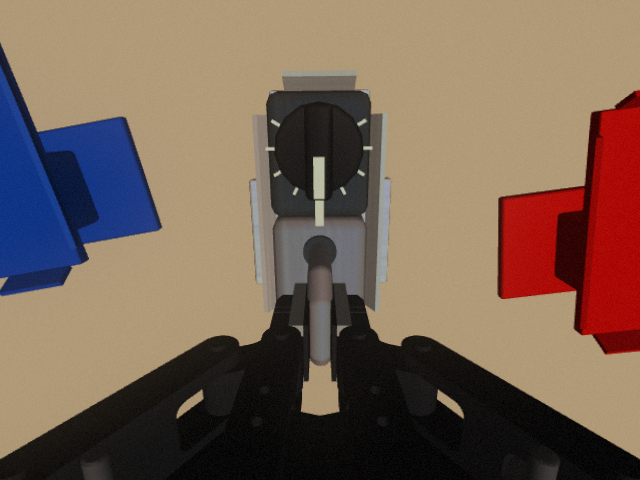

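Gripped; the pointer (319,190) sits on the index mark and the lock lies between the lips. Now I pull the shackle up slowly.

```bash
python3 -m jog '[[-1,-0.002,0,0,0],[-1,-0.004,0,0,0],[-1,-0.006,0,0,0],[-1,-0.008,0,0,0],[-1,-0.010,0,0,0],[-1,-0.010,0,0,0]]' 60
python3 - <<'E'
from h import *
o=env.observe();print(o['position'],o['ft_force'],o['wrist_torque'])
E
python3 -m jog '[[-1,-0.002,0,0,0],[-1,-0.004,0,0,0],[-1,-0.006,0,0,0],[-1,-0.0065,0,0,0],[-1,-0.0065,0,0,0]]' 60
python3 - <<'E'
from h import *
o=env.observe();print(o['position'],o['ft_force'],o['wrist_torque'])
im=env.get_image('wrist');cv2.imwrite('pics/r1.png',im[:,:,::-1])
im=env.get_image('scene');crop(im,215,180,345,310,4.5,'pics/r2.png',1.2)
E
```

```text
time_s: 17.5
position: [0.4729, -0.1588, 0.1401]
tool_rot: [[0.0, 0.977, 0.211], [-0.0, 0.211, -0.977], [-1.0, 0.0, 0.0]]
ft_force: [1.2, -1.0, -0.9]
grip_width: 0.0077
[ 0.47290408 -0.15876266  0.14006662] [ 1.20483794 -0.95695987 -0.86929303] [-0.18132175 -0.02308237 -0.00931898]
time_s: 18.0
position: [0.4729, -0.1587, 0.1464]
tool_rot: [[0.0, 0.977, 0.211], [0.0, 0.211, -0.977], [-1.0, 0.0, -0.0]]
ft_force: [0.4, -0.1, -0.4]
grip_width: 0.008
[ 0.47287793 -0.15872604  0.14642097] [ 0.43061468 -0.14879762 -0.37086083] [-0.08815868 -0.06173646  0.02894999]
```

View pics/r1.png

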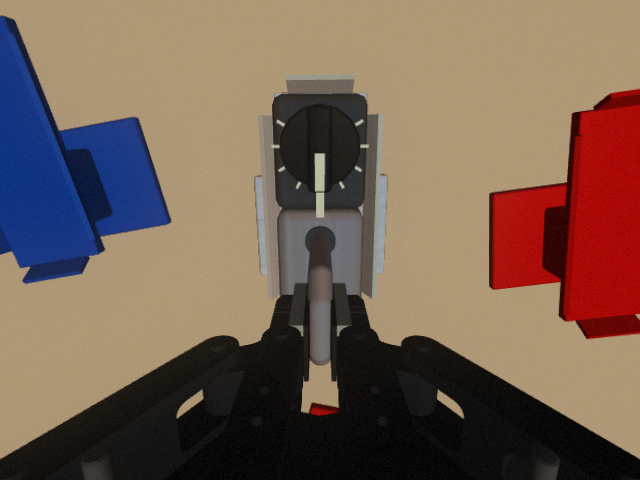

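View pics/r2.png

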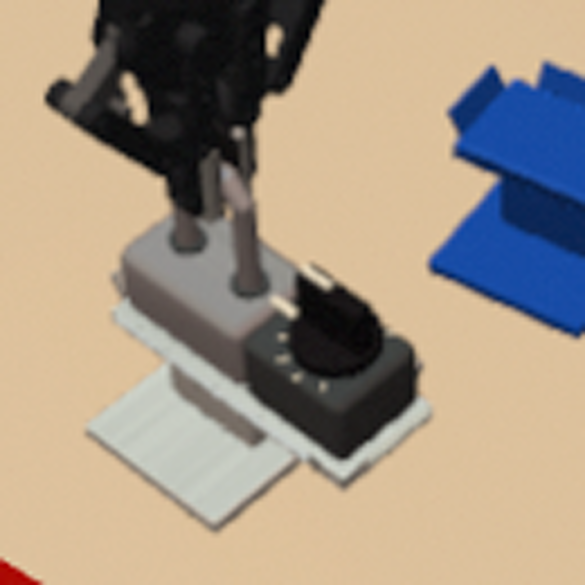

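```bash
python3 -m jog '[[-1,-0.0005,0,0,0],[-1,-0.001,0,0,0],[-1,-0.0015,0,0,0],[-1,-0.002,0,0,0],[-1,-0.004,0,0,0],[-1,-0.008,0,0,0],[-1,-0.014,0,0,0],[-1,-0.022,0,0,0],[-1,-0.034,0,0,0],[-1,-0.048,0,0,0],[-1,-0.062,0,0,0],[-1,-0.075,0,0,0],[-1,-0.086,0,0,0],[-1,-0.094,0,0,0],[-1,-0.099,0,0,0],[-1,-0.101,0,0,0],[-1,-0.102,0,0,0],[-1,-0.102,0,0,0],[-1,-0.102,0,0,0]]' 80
python3 - <<'E'
from h import *
import pickle
c=env.camera_model('wrist');im=env.get_image('wrist');o=env.observe();print(o['position'],o['ft_force'],o['wrist_torque'])
cv2.imwrite('pics/s1.png',im[:,:,::-1]);pickle.dump((c,o),open('s1.pkl','wb'))
im=env.get_image('scene');cv2.imwrite('pics/s3.png',im[:,:,::-1]);crop(im,215,130,345,280,4,'pics/s2.png',1.2)
im=env.get_image('top');cv2.imwrite('pics/s4.png',im[:,:,::-1])
E
```

```text
time_s: 20.0
position: [0.4728, -0.1587, 0.2479]
tool_rot: [[-0.001, 0.977, 0.211], [0.0, 0.211, -0.977], [-1.0, -0.001, -0.001]]
ft_force: [-0.4, -0.1, -4.8]
grip_width: 0.0074
[ 0.4728046  -0.15875716  0.2479953 ] [-0.07874474  0.52949604 -5.47198786] [-0.07238877  0.0658345  -0.00070422]
```

View pics/s1.png

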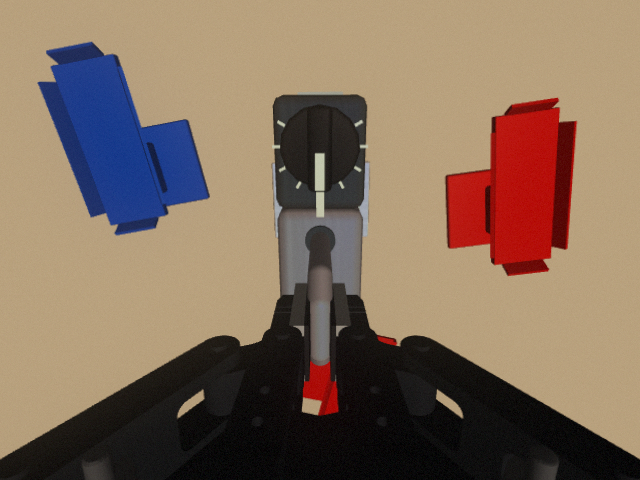

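View pics/s2.png

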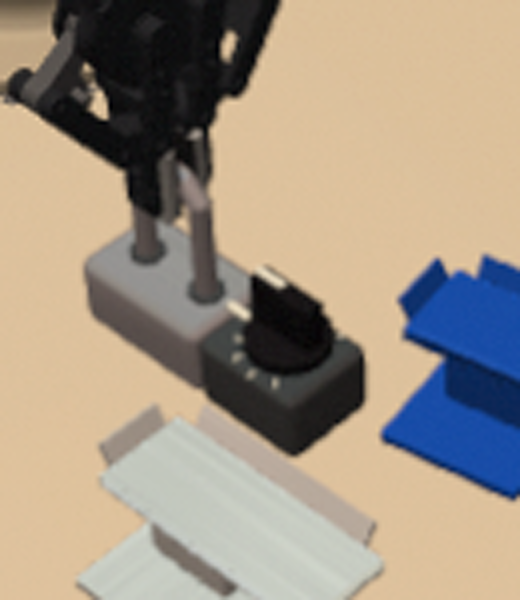

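View pics/s3.png

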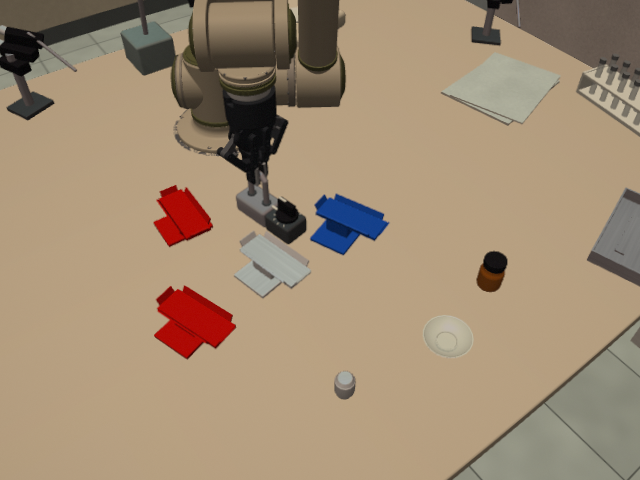

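```bash
python3 -m jog '[[-1,0,0,0,0],[-1,0,0,0,0],[-1,0,0,0,0]]' 80
python3 - <<'E'
from h import *
im=env.get_image('wrist').astype(int);b=cv2.imread('pics/s1.png')[:,:,::-1].astype(int)
print('diff',np.abs(im-b)[80:300,270:370].mean(), np.abs(im-b)[0:40].mean())
a=cv2.imread('pics/a_scene.png').astype(int);s=cv2.imread('pics/s3.png').astype(int)
print([float(np.abs(a-s)[y0:y1,x0:x1].mean()) for x0,y0,x1,y1 in ((420,312,478,360),(470,250,512,295),(330,365,360,402),(540,400,600,460))])
o=env.observe();print(o['position'],o['qvel'],o['grip_width'],o['ft_force'],o['time_s'])
env.close_job()
E
```

```text
time_s: 20.45
position: [0.4729, -0.1588, 0.2483]
tool_rot: [[-0.0, 0.977, 0.211], [0.0, 0.211, -0.977], [-1.0, -0.0, -0.0]]
ft_force: [-0.0, -0.3, -4.5]
grip_width: 0.0075
diff 2.4335 1.9722395833333333
[8.315613026819923, 5.302469135802469, 7.282282282282282, 6.942685185185185]
[ 0.47289888 -0.15876506  0.24831343] [-0.06097837 -0.06233092  0.02610023  0.05314242 -0.03606882 -0.02963893] 0.0075625907683985905 [ 0.38436732  0.422397   -5.90715242] 20.5
the job is handed in; nothing more can be done
```

I set the lock level in the aluminium cradle with its dial over the overhanging end and turned the dial about 62° clockwise, so its pointer sits on the index mark. I then pulled the shackle up with the lock still seated, lifted the lock about 10 cm by it, and handed the job in at 20.5 s, still holding it.

- **Dial:** the close wrist picture shows the pointer in line with the index mark.
- **Shackle:** it rose about 16 mm with almost no load (about 1 N or less) while the case stayed in the cradle. At the lift the lock's full weight (about 5 N) hung on it. I did not measure the full 18 mm directly; I take it as fully open because the lock hangs on the shackle's stop.
- **Final hold:** the tool rose 102 mm during the lift and joint speeds were near zero. Two wrist pictures 0.5 s apart differed only by noise, and the lock looks level and open.
- **Dish, jar and barrel:** they look unmoved in the scene picture. The numeric before-and-after comparison was less clean. It differed by 5 to 8 grey levels around all three objects, but by 7 on bare bench and floor too, so I put that down to lighting.

One check initially disagreed: on first contact with the cradle there was about 5 N of sideways force. I shifted the lock about 1.5 mm, which brought it down to about 2 N before I let go.

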